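# Fit the filter cartridge into the nail-dust extractor

## Task

Fit the loose filter cartridge into the round well of the nail-dust extractor: the keys in the well only accept it one way round and you cannot know their angle beforehand, so rest the cartridge in the well, feel gently for the angle by turning it under light pressure until its notches drop over the keys, and leave it fully home, level and released. Press and twist only lightly, about 5 to 10 N is plenty, stop turning when the keys resist, and leave the jar, bottles, phone and other things on the table where they are.

Things in the scene. Friction and masses are not known exactly. Their poses are not given: they have to be found in the camera images.
- cartridge: The round filter cartridge, grey plastic, 80 to 170 g, standing upright on the table. Origin: centre of its underside, z up. Body 64 mm in diameter, 26 mm high, with a grip bar on its top face. The lowest 12 mm is a skirt with two notches 12 mm deep, open below and outwards, cut right through its wall; inside the skirt, from about 22 mm off the axis inwards, the underside is hollow, 12 mm deep.
- bar_top (a point): Middle of the top of the cartridge's grip bar, 56 mm above its underside. The bar is 44 mm long (along the cartridge's x), 14 mm thick (along y) and 30 mm high above the top face.
- wide_notch (a point): The cartridge's wide notch, 21 mm across, in its +x side: this point is on the rim at the underside. A small nose (4 mm high) on the top face beside that end of the bar marks this side.
- narrow_notch (a point): The cartridge's narrow notch, 13 mm across, in its -x side: this point is on the rim at the underside.
- extractor: The nail-dust extractor, a white box 200 mm (x) by 240 mm (y) and 54 mm high, fixed to the table. Origin: centre of its underside, z up. A low ridge, 14 mm high, runs along its +x edge, 69 mm and more from the centre. In the middle of its top is a round well, 67 mm in diameter, 24 mm deep, with a 3 mm chamfer at the mouth.
- well_floor (a point): Centre of the well's floor, 30 mm above the table, axes as the extractor's. Two steel keys 9 mm high stand here on opposite sides, 17 to 32 mm from the axis: one 16 mm wide, one 8 mm. The wide key's direction, different each time and not measured, is 0.2 to 1.7 rad counter-clockwise (from above) from the extractor's +x. The keys do not turn under hand forces.
- well_mouth (a point): Centre of the well's mouth, level with the extractor's top, 54 mm above the table. With wide notch over wide key (within about 0.08 rad) the cartridge sinks to the well's floor, its top face 2 mm above the extractor's top. Otherwise it rests on the keys 9 mm higher; half a turn round it is not accepted.
- jar: A closed white cream jar, 54 mm in diameter, 45 mm high, loose; not to be disturbed. Origin: centre of its underside.
- polish_a: A black nail-polish bottle, 26 mm in diameter, 74 mm high, loose; not to be disturbed. Origin: centre of its underside.
- polish_b: Another black nail-polish bottle, the same.
- polish_c: A red nail-polish bottle, the same size; not to be disturbed.
- phone: A phone, black slab 150 x 72 x 9 mm, lying flat; not to be disturbed. Origin: centre of its underside.
- nail_file: A grey nail file, 170 x 22 x 6 mm, lying flat; not to be disturbed. Origin: centre of its underside.
- tips_tray: An open white tray with compartments, 90 x 130 x 22 mm; not to be disturbed. Origin: centre of its underside.
Things that resemble listed ones, but are neither listed nor needed, are in the scene too. Leave any purple look-alike of the cartridge alone.

How it is judged:
On the way, in this order (a step that is already met when the one before it is completed fails the run):
1. the cartridge has entered the well, upright, and is not yet home (horizontal distance between cartridge and well_floor below 0.005 m and z of cartridge in the frame of well_floor between 0.003 and 0.018 m and angle between cartridge's own z axis and vertical below 0.15 rad), for 0.1 s.
2. its notches have dropped over the keys and it sits on the well's floor (z of cartridge in the frame of well_floor between -0.003 and 0.002 m and horizontal distance between cartridge and well_floor below 0.004 m and angle between cartridge's own z axis and vertical below 0.05 rad), for 0.2 s.
At the end, for the whole second after the job is handed in: The cartridge sits in the well with its notches over the keys: its underside within 2 mm of the well's floor, within 4 mm of the well's axis, tilted less than 0.05 rad, at rest and let go (all of step 2 and linear speed of cartridge below 0.02 m/s and contact force between cartridge and the fingers below 0.05 N); the robot touches nothing.
It fails at once if the cartridge is forced against the extractor with more than 50 N in all (pressing and twisting together) (contact force between cartridge and extractor above 50 N).
It fails at once if one of the bystanders is moved by more than 30 mm (distance of any of jar, polish_a, polish_b, polish_c, phone, nail_file, tips_tray from where it was at the start of the episode above 0.03 m).
It also fails if it takes over 64 s, if anything falls off the work surface, if the arm or the gripper's body presses on something with over 40 N, if the wrist force passes 120 N, or if a joint passes its speed limit or range.

## Robot

A 6-joint arm with a two-finger parallel gripper is mounted at the origin on the work surface. World frame = base frame: x ahead of the robot, y to its left, z up, the work surface at z = 0. Lengths are in m, angles in rad, forces in N, time in s.
With the tool pointing down it reaches from about 0.275 to 0.85 m from the base axis. Payload 5.2 kg.
Tool frame: the origin (TCP) lies at the very end of the fingers, on their centre line; the grasp point (between the pads) lies 19 mm behind it (env.pinch_z is the distance from the TCP to the grasp point, in m); z points along the fingers, y is the line along which they close (so a half turn about z gives the same grasp; the last joint's range is limited). The gripper opens to 85 mm and grips with 20 to 120 N. Pads are 22 mm wide; open, the fingers measure 114 mm over their backs; the gripper's body (76 mm by 85 mm) begins 54 mm behind the grasp point. The pads swing forward as they close: fully open they stand 13 mm farther back than shut.
Start: joints at [0.943, 0.259, 1.535, -0, 1.348, -0.203], TCP at [0.227, 0.501, 0.201] pointing down, gripper open.
Joint ranges: [-3.14, 3.14], [-0.91, 2.08], [0.19, 2.58], [-1.22, 4.36], [0.22, 2.71], [-3.12, 3.12]. Speed limits (rad/s): [2.57, 2.57, 3.14, 3.14, 3.14, 3.14].

## Interface

Orientations are given as [roll, pitch, yaw] about the fixed x, y, z axes, in that order (R = Rz(yaw) Ry(pitch) Rx(roll)).
In Python, from workcell import env gives the robot as it stands. The module is installed in compiled form; this text tells all that it offers. Calls block until the motion is done:
- env.goto(position, orientation): joint-space move of the TCP to a pose.
- env.movel(position, v=0.15, orientation=None, stop_force=None): straight line of the TCP; orientation=None keeps the orientation; v is the mean speed in m/s. With stop_force (N) it stops when the force on the tool has changed by that much, and returns True; else False.
- env.set_joints(angles): joint-space move.
- env.move_gripper(opening): finger opening in m; the grip force is fixed at half the most; returns when the fingers have stopped.
- env.pause(seconds).
- env.solve_ik(position, orientation): joint angles nearest the present ones, or None.
- env.sense(): the state.
- env.snapshot(name): name is "scene" or "top" or "wrist"; returns the picture (480x640x3 uint8, blue, green, red); there is no depth.
- env.camera_params(name): a dict with "intrinsics" (3x3 intrinsics, pixels), "eye" and "rotation" of the camera in the world; the wrist camera has in their place "mount" (4x4, takes a point from camera to tool coordinates, whose origin is the TCP and whose axes are the flange's). Camera axes: x right, y down, z forward; pixel columns grow to the right and rows downward; lengths in m; the calibration is good to about 2 mm. A picture is of the moment at which its call begins: read the wrist's pose just before it. camera_params takes no time and is no camera call.
A pose or a line that the arm cannot do raises env.PlanningError and nothing moves.
- env.job_done(): hands the job in; it is judged then, once.
The state is a dict: "t": time; "joint_pos": joint angles; "joint_velocities": joint speeds; "tau": joint torques, N m; "tcp_pos": TCP position; "orientation": TCP orientation; "ft_force": force on the tool from outside, world axes, zero at the start; "wrist_torque": the same for the moment, N m; "gripper_width": finger opening in m; "grip_force": force on a finger pad.
Only numpy, scipy, OpenCV 4.12 (cv2) and the standard library are available. Lean on these libraries where they do the work, as an engineer would, in place of code of your own. Each camera call takes 0.05 s, during which the arm holds its last target. There are 200 camera calls.

## Working session

There is one attempt and no reset: what is moved stays moved. The work goes in short steps, each a Python script; the robot and the scene stay as the last script left them, time stands still between calls to the robot, and variables do not carry over. Pictures are saved under pics/ and viewed, at most 10 in all, crops included, and the job is handed in when it is done.

```bash
mkdir -p pics; python3 - <<'E'
from workcell import env
import cv2
for n in("top","scene"):
    cv2.imwrite(f"pics/{n}0.png",env.snapshot(n)); p=env.camera_params(n); print(n,p)
print(env.camera_params("wrist"),env.sense(),env.pinch_z)
E
```

```text
top {'intrinsics': array([[442.65751407,   0.        , 321.7557212 ],
       [  0.        , 442.65751407, 240.98755753],
       [  0.        ,   0.        ,   1.        ]]), 'eye': array([0.48979399, 0.07509822, 0.96421208]), 'rotation': array([-3.09868289,  0.02464064, -1.58641519])}
scene {'intrinsics': array([[465.66635719,   0.        , 324.71260869],
       [  0.        , 465.66635719, 243.69495113],
       [  0.        ,   0.        ,   1.        ]]), 'eye': array([ 1.11236402, -0.04788124,  0.55740538]), 'rotation': array([-2.28139529, -0.0024773 ,  1.35103729])}
{'intrinsics': array([[344.35795504,   0.        , 323.33522404],
       [  0.        , 344.35795504, 241.21482178],
       [  0.        ,   0.        ,   1.        ]]), 'mount': array([[ 8.79537941e-04, -9.65255017e-01, -2.61308206e-01,
         6.63134249e-02],
       [ 9.99999603e-01,  8.86692847e-04,  9.05171424e-05,
        -6.90292645e-04],
       [ 1.44327991e-04, -2.61308182e-01,  9.65255414e-01,
        -1.74568715e-01],
       [ 0.00000000e+00,  0.00000000e+00,  0.00000000e+00,
         1.00000000e+00]])} {'t': 0.1, 'joint_pos': array([ 9.43186425e-01,  2.59290805e-01,  1.53594884e+00, -1.37810802e-05,
        1.34799226e+00, -2.02786154e-01]), 'joint_velocities': array([-1.56312260e-03, -3.39225864e-04, -3.39442963e-03,  3.69864176e-04,
       -2.53797392e-05,  7.72999220e-04]), 'tau': array([ 5.99235627e-04, -4.46965170e+01, -2.91248578e+01, -3.38182044e-04,
        6.30725466e-03, -5.29647298e-05]), 'tcp_pos': array([0.22636061, 0.5007029 , 0.20065668]), 'orientation': array([-3.13998429e+00, -3.16982436e-04,  2.71677171e+00]), 'ft_force': array([-0.37135008, -0.48452442,  0.32673284]), 'wrist_torque': array([-0.02434257,  0.03069275, -0.0163066 ]), 'grip_force': 0.0, 'gripper_width': 0.0852770491578288} 0.0187
```

View pics/top0.png

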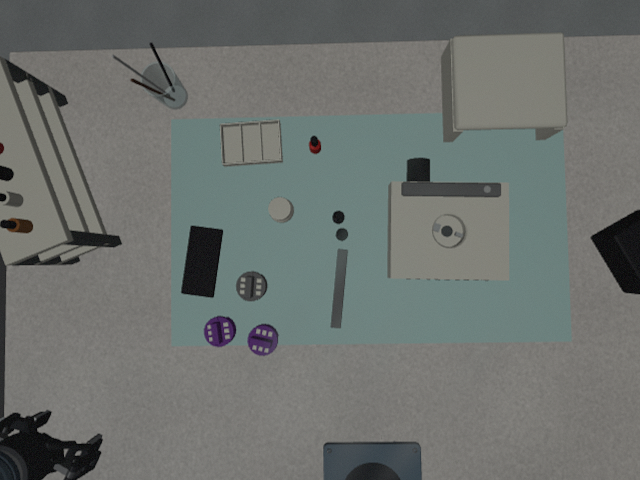

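View pics/scene0.png

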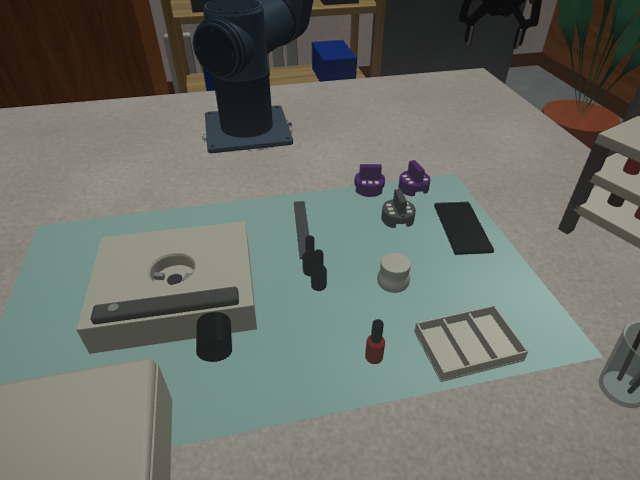

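The top view shows the grey cartridge at about (251,286), two purple look-alikes at (220,331) and (263,339), and the extractor with its well at (448,231), ridge towards image-up (+x). Next I localise the cartridge and well and confirm in one crop.

```bash
cat > h.py <<'E'
from workcell import env
import numpy as np, cv2
from scipy.spatial.transform import Rotation as Ro
def cam(n, s=None):
    p=env.camera_params(n); K=p["intrinsics"]
    if n!="wrist": return K,Ro.from_euler("xyz",p["rotation"]).as_matrix(),np.array(p["eye"])
    T=np.eye(4); T[:3,:3]=Ro.from_euler("xyz",s["orientation"]).as_matrix(); T[:3,3]=s["tcp_pos"]
    M=T@p["mount"]; return K,M[:3,:3],M[:3,3]
def ray(c,px,z):
    K,R,e=c; d=R@np.linalg.solve(K,[px[0],px[1],1]); return e+d*(z-e[2])/d[2]
def proj(c,P):
    K,R,e=c; q=K@(R.T@(np.array(P)-e)); return q[:2]/q[2]
E
python3 - <<'E'
from h import *
c=cam("top"); im=cv2.imread("pics/top0.png")
print("R down?",c[1][:,2])
for n,px,z in [("cart",(251,286),.026),("well",(448,231),.054),("jar",(281,209),.045),("polB",(342,235),.074),("polA",(338,217),.074),("phone",(202,261),.009),("purp1",(220,331),.026),("purp2",(263,339),.026)]:
    print(n,ray(c,px,z).round(3))
# extractor corners
for px in [(388,183),(509,183),(509,279),(389,278)]: print(px,ray(c,px,.054).round(3))
a=cv2.resize(im[256:356,200:300],(400,400),interpolation=cv2.INTER_CUBIC)
b=cv2.resize(im[181:281,398:498],(400,400),interpolation=cv2.INTER_CUBIC)
cv2.imwrite("pics/crop1.png",cv2.convertScaleAbs(np.hstack([a,b]),alpha=1.5))
E
```

```text
R down? [ 0.04327582  0.0239425  -0.99877623]
cart [0.437 0.249 0.026]
well [ 0.545 -0.162  0.054]
jar [0.598 0.181 0.045]
polB [0.54  0.056 0.074]
polA [0.576 0.063 0.074]
phone [0.492 0.359 0.009]
purp1 [0.343 0.316 0.026]
purp2 [0.326 0.225 0.026]
(388, 183) [ 0.647 -0.042  0.054]
(509, 183) [ 0.642 -0.289  0.054]
(509, 279) [ 0.446 -0.282  0.054]
(389, 278) [ 0.451 -0.039  0.054]
```

View pics/crop1.png

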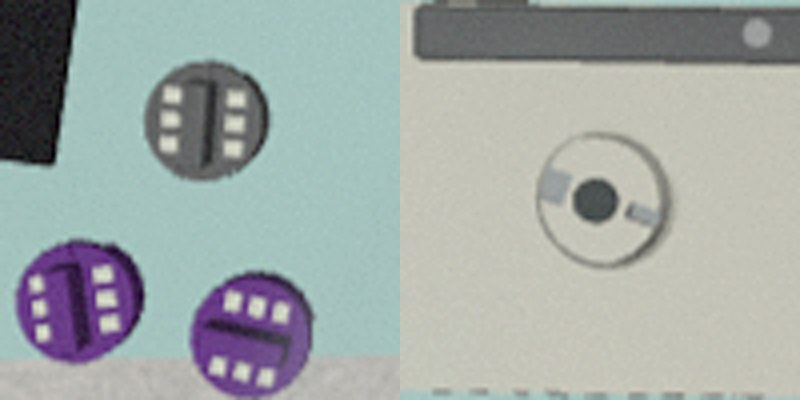

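The grey cartridge (crop 207,121 → px 251,286) is the only grey one; the two purple ones don't fit the description. In the well the wide key looks to be at left-up (about 1.26 rad), which I'll use only as a hint. Now I go above the cartridge for a close look.

```bash
python3 - <<'E'
from h import *
for y in (0,np.pi-1e-3,np.pi/2,-np.pi/2):
    q=env.solve_ik([.437,.249,.16],[np.pi,0,y]); print(y,None if q is None else np.round(q,2))
    q=env.solve_ik([.545,-.162,.16],[np.pi,0,y]); print("  well",None if q is None else np.round(q,2))
env.goto([.437,.249,.17],[np.pi,0,np.pi-1e-3])
env.pause(.2); s=env.sense(); im=env.snapshot("wrist"); cv2.imwrite("pics/w1.png",im); np.save("w1.npy",np.r_[s["tcp_pos"],s["orientation"]])
print(s["t"],s["tcp_pos"],s["orientation"],proj(cam("wrist",s),[.437,.249,.056]))
E
```

```text
0 [ 0.3   0.21  1.71 -0.    1.23  1.87]
  well [-0.49  0.32  1.55 -0.    1.27  1.09]
3.1405926535897932 [ 0.3   0.21  1.71  0.    1.23 -1.27]
  well [-0.49  0.32  1.55  0.    1.27 -2.05]
1.5707963267948966 [ 0.3   0.21  1.71 -0.    1.23  0.3 ]
  well [-0.49  0.32  1.55  0.    1.27 -0.49]
-1.5707963267948966 [ 0.3   0.21  1.71  0.    1.23 -2.85]
  well [-0.49  0.32  1.55 -0.    1.27  2.66]
1.55 [0.43659617 0.24991749 0.17009543] [ 3.14139822e+00  1.42015124e-04 -3.14109372e+00] [322.81352624 228.67895416]
```

View pics/w1.png

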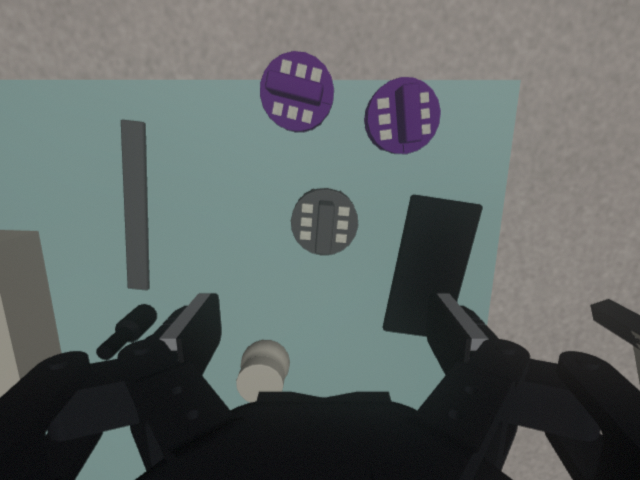

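Wrist view: cartridge at (325,222), bar almost vertical in the image. I enlarge it to find the nose.

```bash
python3 - <<'E'
from h import *
im=cv2.imread("pics/w1.png"); cv2.imwrite("pics/crop2.png",cv2.convertScaleAbs(cv2.resize(im[182:262,285:365],(560,560),interpolation=cv2.INTER_CUBIC),alpha=2.2))
E
```

```text
(no output)
```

View pics/crop2.png

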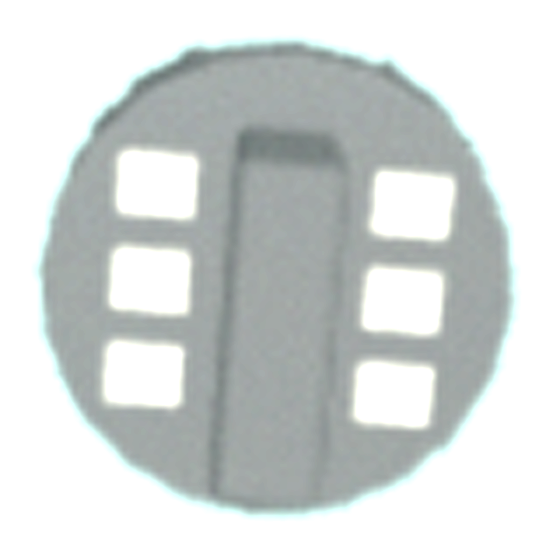

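No nose at the upper (world −x) end; the other end is hidden by the bar. The scene camera looks at the +x side, so I check there.

```bash
python3 - <<'E'
from h import *
a=cv2.imread("pics/scene0.png")[185:235,373:423]; b=cv2.imread("pics/top0.png")[266:306,231:271]
f=lambda x:cv2.resize(x,(400,400),interpolation=cv2.INTER_CUBIC)
cv2.imwrite("pics/crop3.png",cv2.convertScaleAbs(np.hstack([f(a),f(b)]),alpha=2.2))
# centre & yaw from wrist: white squares at z=.026
im=cv2.imread("pics/w1.png"); v=np.load("w1.npy"); c=cam("wrist",dict(tcp_pos=v[:3],orientation=v[3:]))
m=cv2.inRange(cv2.cvtColor(im,cv2.COLOR_BGR2HSV),(0,0,120),(180,60,255)); m[:185]=0;m[260:]=0;m[:,:290]=0;m[:,362:]=0
n,l,st,ce=cv2.connectedComponentsWithStats(m); 
P=np.array([ray(c,p,.0265)[:2] for p,s in zip(ce[1:],st[1:]) if 20<s[4]<200]); print(len(P),P.round(4),"centre",P.mean(0))
o=P[np.argsort(P[:,1])]; 
for g in(o[:3],o[3:]): g=g[np.argsort(g[:,0])]; d=g[2]-g[0]; print("yaw",np.arctan2(d[1],d[0]),np.hypot(*d))
cv2.imwrite("pics/m.png",m)
E
```

```text
6 [[0.424  0.2342]
 [0.4269 0.2683]
 [0.4371 0.2332]
 [0.4398 0.2671]
 [0.4501 0.232 ]
 [0.4528 0.2661]] centre [0.43843369 0.25014617]
yaw -0.08388842115649628 0.026187043350923513
yaw -0.08361447666146966 0.026014499014241542
```

View pics/crop3.png

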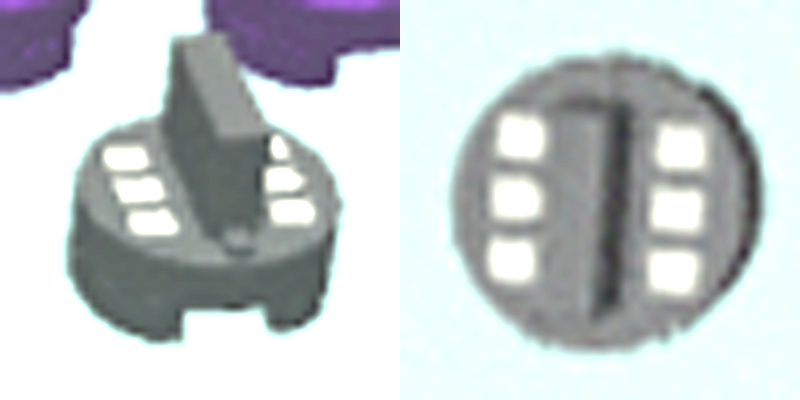

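The nose and wide notch show at crop (238,238), facing the scene camera, so the cartridge +x points to world +x: yaw −0.084, centre (0.438, 0.250). This agrees with the top-view estimate within 1.5 mm. Grasp with tool yaw −0.084, which leaves joint 6 free for the search.

```bash
python3 - <<'E'
from h import *
yaw=-0.084; xy=[.438,.250]
env.goto(xy+[.12],[np.pi,0,yaw])
print(env.movel(xy+[.034],v=.12,stop_force=8)); s=env.sense(); print(s["t"],s["tcp_pos"],s["ft_force"])
env.move_gripper(0.0); s=env.sense(); print(s["t"],s["gripper_width"],s["grip_force"],s["ft_force"])
env.movel(xy+[.17],v=.15)
env.goto([.515,-.162,.17],[np.pi,0,yaw])
env.pause(.3); s=env.sense(); im=env.snapshot("wrist"); cv2.imwrite("pics/w2.png",im); np.save("w2.npy",np.r_[s["tcp_pos"],s["orientation"]])
print(s["t"],s["tcp_pos"],s["orientation"],s["gripper_width"],s["ft_force"],s["wrist_torque"])
E
```

```text
False
5.1833 [0.43855047 0.25018153 0.03451697] [-0.67444049 -0.18177969  0.35734634]
5.95 1.0803263827458856e-06 0.0 [ 0.46392131  0.5176135  -0.63942103]
8.8583 [ 0.5151992  -0.16125149  0.17010087] [ 3.14158913e+00 -1.65876674e-04 -8.27327496e-02] 0.00019867292032054 [ 0.25251157 -0.08033164 -0.6195613 ] [0.02292132 0.00116108 0.02401362]
```

View pics/w2.png

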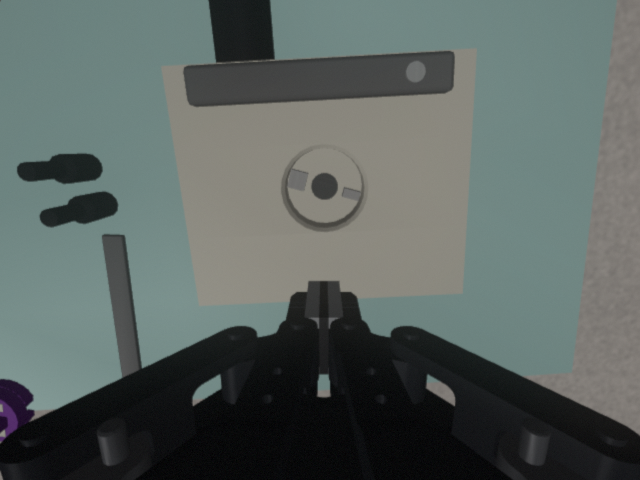

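The fingers closed on nothing (width 0), so the grasp failed. The wrist view shows the empty gripper, with the well at (324,186), wide key at (298,180) and narrow key at (352,193). I check where the cartridge is now.

```bash
python3 - <<'E'
from h import *
v=np.load("w2.npy"); c=cam("wrist",dict(tcp_pos=v[:3],orientation=v[3:]))
print("tcp proj",proj(c,v[:3]))
for n,px,z in [("hub",(324,186),.03),("wide",(298,180),.039),("narrow",(352,193),.039),("rim l",(281,188),.054),("rim r",(368,188),.054),("rim t",(324,145),.054),("rim b",(324,231),.054)]: print(n,ray(c,px,z).round(4))
t=env.snapshot("top"); s=env.snapshot("scene"); cv2.imwrite("pics/top1.png",t); cv2.imwrite("pics/scene1.png",s)
a=cv2.resize(t[236:356,190:310],(400,400),interpolation=cv2.INTER_CUBIC)
b=cv2.resize(s[150:270,340:460],(400,400),interpolation=cv2.INTER_CUBIC)
cv2.imwrite("pics/crop4.png",cv2.convertScaleAbs(np.hstack([a,b]),alpha=1.8))
E
```

```text
tcp proj [322.18502763 273.81802368]
hub [ 0.5473 -0.1652  0.03  ]
wide [ 0.5553 -0.1429  0.039 ]
narrow [ 0.5401 -0.1894  0.039 ]
rim l [ 0.5511 -0.1292  0.054 ]
rim r [ 0.5451 -0.202   0.054 ]
rim t [ 0.5828 -0.168   0.054 ]
rim b [ 0.5112 -0.1622  0.054 ]
```

View pics/crop4.png

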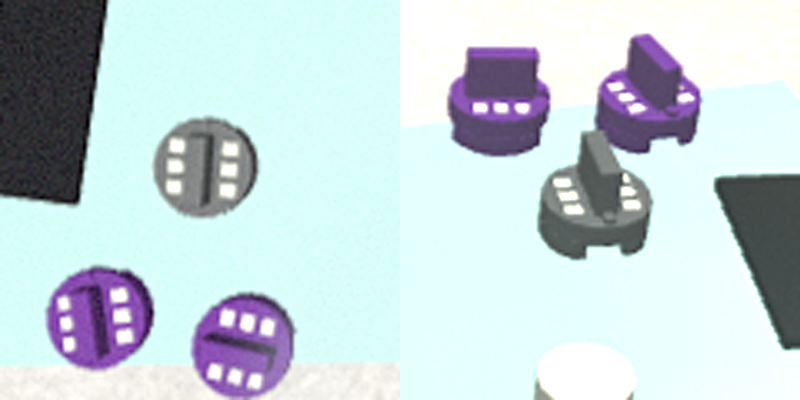

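The cartridge is unmoved and upright, so the fingers closed above it. In the wrist pictures the fingertips look about 40 mm nearer to the camera than the stated TCP: the 85 mm opening spans 219 px, and the closed tip sits at row 283. I test this by touching the flat extractor top (z=0.054) lightly with the closed fingers.

```bash
python3 - <<'E'
from h import *
env.movel([.48,-.162,.09],v=.2)
hit=env.movel([.48,-.162,.004],v=.03,stop_force=4)
s=env.sense(); print(hit,s["t"],s["tcp_pos"],s["ft_force"])
env.movel([.48,-.162,.10],v=.2)
s=env.sense(); print(s["t"],s["ft_force"])
E
```

```text
True 11.55 [ 0.47997277 -0.16198278  0.02415545] [-1.31465602  0.52857758  5.78206411]
12.0833 [ 0.36634532  0.43840928 -1.96930679]
```

Contact came at TCP z = 0.0241 instead of 0.054, so the real fingertips end 30 mm behind the reported TCP. I regrasp with that offset and re-measure the cartridge at the grasp orientation first.

```bash
cat >> h.py <<'E'
TIP=.030  # real fingertips end this far behind the reported TCP
def squares(s,im,guess,z):
    c=cam("wrist",s); g=proj(c,guess).astype(int); m=cv2.inRange(cv2.cvtColor(im,cv2.COLOR_BGR2HSV),(0,0,115),(180,60,255))
    w=np.zeros_like(m); cv2.circle(w,tuple(int(k) for k in g),28,255,-1); m&=w
    n,l,st,ce=cv2.connectedComponentsWithStats(m)
    return np.array([ray(c,p,z)[:2] for p,q in zip(ce[1:],st[1:]) if 20<q[4]<200])
E
python3 - <<'E'
from h import *
yaw=-0.084; xy=[.438,.250]
env.move_gripper(.085)
env.movel([.48,-.162,.13],v=.3)
env.goto(xy+[.17],[np.pi,0,yaw]); env.pause(.2)
s=env.sense(); im=env.snapshot("wrist"); cv2.imwrite("pics/w3.png",im)
P=squares(s,im,[*xy,.026],.0265); print(len(P),P.round(4)); 
if len(P)==6: print("centre",P.mean(0)); xy2=P.mean(0)
else: xy2=np.array(xy)
if np.hypot(*(xy2-xy))<.005: xy=[*((xy2+xy)/2)]
print("grasp",xy)
env.movel(xy+[.05],v=.2)
print(env.movel(xy+[.032-TIP],v=.08,stop_force=8)); s=env.sense(); print(s["t"],s["tcp_pos"],s["ft_force"])
env.move_gripper(0.0); s=env.sense(); print(s["t"],s["gripper_width"],s["grip_force"],s["ft_force"])
E
```

```text
6 [[0.4521 0.266 ]
 [0.4494 0.2321]
 [0.4391 0.2669]
 [0.4362 0.2329]
 [0.4262 0.2679]
 [0.4235 0.2342]]
centre [0.43774873 0.24998817]
grasp [np.float64(0.43787436366285076), np.float64(0.24999408400382905)]
False
16.4 [0.43826756 0.2501409  0.00234806] [-0.69489791 -0.11733764  0.23609197]
17.05 0.012775314206599074 59.62271511554718 [0.27802927 0.61525163 2.29368329]
```

Grasped (width 12.8 mm, 60 N). Now lift, carry over the well at yaw 0.85 (deliberately off the apparent key angle) and lower gently.

```bash
python3 - <<'E'
from h import *
s=env.sense(); p=s["tcp_pos"]
env.movel([p[0],p[1],.13],v=.2)
env.goto([.547,-.165,.13],[np.pi,0,.85]); 
env.movel([.547,-.165,.075],v=.15); env.pause(.3)
s=env.sense(); print(s["t"],s["tcp_pos"],s["orientation"],s["gripper_width"],s["ft_force"],s["wrist_torque"]); np.save("f0.npy",np.r_[s["ft_force"],s["wrist_torque"]])
hit=env.movel([.547,-.165,.036],v=.03,stop_force=4)
s=env.sense(); print(hit,s["t"],s["tcp_pos"],s["ft_force"],s["wrist_torque"])
cv2.imwrite("pics/scene2.png",env.snapshot("scene"))
E
```

```text
20.2417 [ 0.5475887  -0.16527788  0.0759734 ] [ 3.13983067e+00 -4.17244539e-04  8.50025585e-01] 0.012632201922240122 [-0.25967746  0.48698281 -1.61127568] [-0.0157873   0.02509349 -0.0179508 ]
True 21.275 [ 0.54689091 -0.16490066  0.041103  ] [-0.77951257  0.20404429  6.22507901] [ 0.07195272  0.16270921 -0.0578763 ]
```

Contact at cartridge height 0.0388, which is exactly the key tops (0.039): it rests in the well, not home. Now I feel for the angle under light pressure.

```bash
python3 - <<'E'
from h import *
f0=np.load("f0.npy"); xy=[.547,-.165]; yaw=.85; s=env.sense(); z=s["tcp_pos"][2]
def st():
    s=env.sense(); return s,s["ft_force"]-f0[:3],(s["wrist_torque"]-f0[3:])
s,f,t=st(); print("start",s["t"],f,t)
while yaw<1.55:
    yaw+=.05
    env.movel([*xy,z],v=.05,orientation=[np.pi,0,yaw])
    s,f,t=st()
    if abs(t[2])>.4: print("resist"); break
    if f[2]<4:
        env.movel([*xy,z-.006],v=.02,stop_force=5); s,f,t=st(); z=s["tcp_pos"][2]
    print(round(yaw,3),s["t"].__round__(2),s["tcp_pos"].round(4),s["orientation"][2].round(3),f.round(1),t.round(2))
    if s["tcp_pos"][2]<.0385 or f[2]>18 or s["t"]>40: break
E
```

```text
start 21.325 [-0.6777012  -0.59444667  6.89834911] [0.03735948 0.19652668 0.01015041]
0.9 21.78 [ 0.5473 -0.1651  0.0411] 0.899 [ 0.2 -0.2  7.9] [-0.    0.28  0.06]
0.95 22.24 [ 0.5472 -0.1651  0.0411] 0.949 [-1.3 -0.1  7.7] [0.13 0.35 0.03]
1.0 22.7 [ 0.5472 -0.1651  0.041 ] 0.998 [-2.1  0.   8.7] [0.08 0.29 0.07]
1.05 22.95 [ 0.5471 -0.165   0.041 ] 1.048 [ 0. -0.  4.] [0.02 0.04 0.04]
1.1 23.41 [ 0.547  -0.165   0.0405] 1.098 [-0.9  0.3  8.5] [-0.09  0.29  0.01]
1.15 23.66 [ 0.547  -0.165   0.0405] 1.148 [-0.9 -1.4  4.6] [-0.11  0.17  0.01]
1.2 24.36 [ 0.5468 -0.1649  0.0342] 1.2 [-0.1 -0.4  0.2] [ 0.07 -0.04  0.02]
```

The notches dropped at yaw 1.2 with almost no force. Centre slightly, then lower to the floor.

```bash
python3 - <<'E'
from h import *
f0=np.load("f0.npy"); xy=[.547,-.165]
def pr(h):
    s=env.sense(); print(h,round(s["t"],2),s["tcp_pos"].round(4),s["orientation"].round(3),(s["ft_force"]-f0[:3]).round(1),(s["wrist_torque"]-f0[3:]).round(2),round(s["gripper_width"],4)); return s
env.movel([*xy,.0342],v=.05,orientation=[np.pi,0,1.23]); pr("turn")
hit=env.movel([*xy,.028],v=.02,stop_force=6); s=pr(hit)
E
```

```text
turn 24.61 [ 0.5471 -0.165   0.0343] [3.141 0.    1.229] [ 0.  -1.2  1. ] [ 0.01 -0.02  0.01] 0.013
True 24.86 [ 0.5473 -0.1652  0.0322] [3.141 0.    1.23 ] [-0.4 -0.7  6.1] [0.02 0.03 0.02] 0.0131
```

Floor contact at cartridge height 0.0299, so it is home. Release, retreat and check.

```bash
python3 - <<'E'
from h import *
env.pause(.3); env.move_gripper(.05); s=env.sense(); p=s["tcp_pos"]
env.movel([.547,-.165,.12],v=.12); env.movel([.44,-.165,.2],v=.2); env.pause(.3)
s=env.sense(); im=env.snapshot("wrist"); sc=env.snapshot("scene"); t=env.snapshot("top"); print(s["t"],s["tcp_pos"],s["ft_force"],s["gripper_width"])
g=proj(cam("top"),[.547,-.165,.056]).astype(int); print(g)
a=cv2.resize(t[g[1]-40:g[1]+40,g[0]-40:g[0]+40],(400,400),interpolation=cv2.INTER_CUBIC)
b=cv2.resize(sc[220:340,100:220],(400,400),interpolation=cv2.INTER_CUBIC)
cv2.imwrite("pics/end.png",cv2.convertScaleAbs(np.hstack([a,b]),alpha=1.6))
d=cv2.absdiff(t,cv2.imread("pics/top0.png")).max(2)>45; d[:, :170]=0
n,l,stt,ce=cv2.connectedComponentsWithStats(d.astype(np.uint8)); print([(ce[i].round(),stt[i][4]) for i in range(1,n) if stt[i][4]>25])
E
```

```text
27.6083 [ 0.44018334 -0.16480113  0.19924414] [ 0.55003369 -0.05800598 -0.04035668] 0.050458173669028286
[449 230]
[(array([448., 231.]), np.int32(349)), (array([553., 364.]), np.int32(32179)), (array([251., 286.]), np.int32(605)), (array([286., 464.]), np.int32(1891))]
```

View pics/end.png

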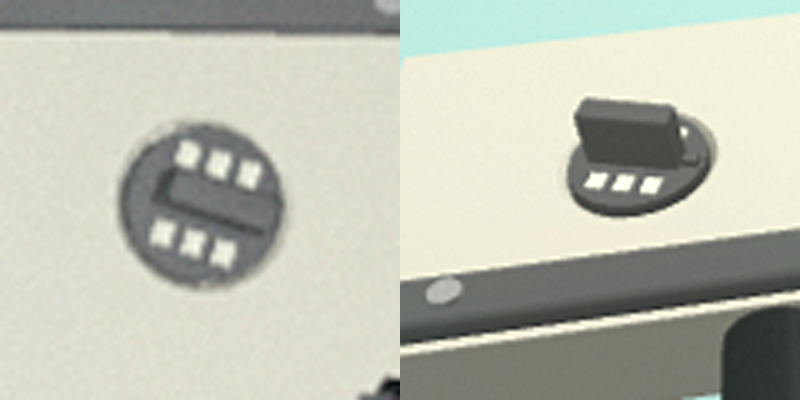

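The cartridge sits flush and level in the well. Its nose, at crop (690,160), points to +y over the wide key. Apart from the arm, the top view changed only at the cartridge's old and new places, so the bystanders have not moved.

```bash
python3 -c "
from workcell import env
print(env.job_done())"
```

```text
the job is handed in; nothing more can be done
None
```

The cartridge is fully home over the keys, level and released, with about 9 N at most used in the search and none of the other things moved; the job was handed in at about 28 s of the 64 s, after one missed grasp because the real fingertips end 30 mm behind the stated TCP.

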